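# Pack a bracket set into its tight transport tray

## Task

Pack the three metal brackets into the blue tray as one nested set, each facing the way it does now: the broad sole bracket flat on the tray floor with one end under the lip, the tube foot flat on the sole along the side wall away from the sole's tab, and the cover bracket on top with its channel leg down between the foot and the sole's tab and its flange flat on the tube. Keep all tabs upright, leave everything fully down and level, and do not disturb the hammer, can or offcut on the bench.

Things in the scene. Friction and masses are not known exactly. Their poses are not given: they have to be found in the camera images.
- tray: Blue sheet-metal tray fixed to the bench, open at the top. Origin under its centre, at bench height; x along its length towards the lip end (away from the robot), z up. Inside 166 long (x -83 to 83), 117 wide (y -58.5 to 58.5); floor and walls 5 thick. Tops above the bench: +x end wall 38, side walls 50, -x end wall 71.
- tray_lip (a point): Middle of the lip's free edge (tray x +43, top, 38 above the bench), axes as the tray. The lip, 5 thick, covers the inside from the +x wall for 40, full width, 28 clear above the floor; mouth left: 126 long. The sole is longer than the mouth: tilt it some 20 to 30 degrees, +x end down and first under the lip, then lay it flat.
- tray_in (a point): Centre of the tray's inner floor (5 above the bench), axes as the tray. Packed, the brackets' given points lie near tray (x,y,z from its origin): sole (0,0,57.5), foot (-20,-33.5,61.5), cover (-20,0,65.5), x along the tray's x. The cover's leg has 5 of play when the sole is pushed against the +y wall and the foot against the -y wall, less if they are not.
- sole_mid (a point): Sole bracket, aluminium, about 0.45 kg: flat sole 160 x 112 x 8 with an upright tab flush with its +y edge, 50 long in x (centred), 10 thick in y, top 105 above the underside. Origin on its plan centre, half-way up; x along its length, z up, yaw at the start within 0.6 rad of the tray's. That is 52.5 above the underside. Tab middle plane at y +51.
- foot_mid (a point): Tube foot, steel, about 0.4 kg: rectangular tube 118 x 50 x 30 high with an upright tab flush with its -y side, 50 long in x (centred), 10 thick in y, top 97 above the underside. Origin on its plan centre, half-way up; x along its length, z up, yaw at the start within 0.6 rad of the tray's. That is 48.5 above the underside. Tab middle plane at y -20.
- cover_mid (a point): Cover bracket, steel, about 0.45 kg: flat flange 118 x 92 x 8 (z 30 to 38 above the underside of the leg), below it on the +y side a channel leg 52 wide (y -6 to 46) and 30 deep on which it stands, above it an upright tab 50 long in x, 10 thick in y, in the middle (y 0), top 105 above the underside. Origin on its plan centre, half-way up; x along its length, z up, yaw at the start within 0.6 rad of the tray's. That is 52.5 above the underside.
- hammer: Bystander: hammer about 280 long lying on the bench beyond the tray. Origin under its middle. Leave alone.
- can: Bystander: grey can 66 in diameter, 180 tall. Origin under its centre. Leave alone.
- offcut: Bystander: dark square tube offcut 60 x 60, 110 tall. Origin under its centre. Leave alone.
There are look-alikes about, which are no part of the job. What is shaped like the part that bears cover_mid but brown or turquoise is not meant.

How it is judged:
On the way, in this order (a step that is already met when the one before it is completed fails the run):
1. the sole bracket lies flat on the tray floor with its end under the lip (x of sole_mid in the frame of tray between -0.007 and 0.007 m and y of sole_mid in the frame of tray between -0.007 and 0.007 m and z of sole_mid in the frame of tray between 0.0535 and 0.0615 m and angle between the z axis of sole_mid and the z axis of tray, either way round below 0.06 rad and angle between the x axis of sole_mid and the x axis of tray, either way round below 0.08 rad), for 0.2 s.
2. the tube foot lies flat on the sole at the -y side of the tray (all of step 1 and x of foot_mid in the frame of tray between -0.029 and -0.011 m and y of foot_mid in the frame of tray between -0.0415 and -0.0255 m and z of foot_mid in the frame of tray between 0.0575 and 0.0655 m and angle between the z axis of foot_mid and the z axis of tray, either way round below 0.06 rad and angle between the x axis of foot_mid and the x axis of tray, either way round below 0.08 rad), for 0.2 s.
3. the cover is down on the foot, its leg between foot and sole tab (all of step 2 and x of cover_mid in the frame of tray between -0.029 and -0.011 m and y of cover_mid in the frame of tray between -0.008 and 0.008 m and z of cover_mid in the frame of tray between 0.0615 and 0.0695 m and angle between the z axis of cover_mid and the z axis of tray, either way round below 0.06 rad and angle between the x axis of cover_mid and the x axis of tray, either way round below 0.08 rad), for 0.2 s.
At the end, for the whole second after the job is handed in: All three brackets nested in the tray, level within 0.06 rad and along the tray within 0.08 rad, heights within 4 mm of fully down, sole within 7 mm and foot and cover within 8 to 9 mm of their places; released and at rest (all of step 3 and linear speed of each of sole, foot, cover below 0.02 m/s and contact force between each of sole, foot, cover and the fingers below 0.3 N); the robot touches nothing.
It fails at once if a bystander is moved more than 30 mm (distance of any of hammer, can, offcut from where it was at the start of the episode above 0.03 m).
It also fails if it takes over 67 s, if anything falls off the work surface, if the arm or the gripper's body presses on something with over 40 N, if the wrist force passes 120 N, or if a joint passes its speed limit or range.

## Robot

A 6-joint arm with a two-finger parallel gripper is mounted at the origin on the work surface. World frame = base frame: x ahead of the robot, y to its left, z up, the work surface at z = 0. Lengths are in m, angles in rad, forces in N, time in s.
With the tool pointing down it reaches from about 0.25 to 0.8 m from the base axis. Payload 3.9 kg.
Tool frame: the origin (TCP) lies on the front face of the gripper's body, between the roots of the fingers; the fingertips stand 73 mm ahead of it and the grasp point (between the pads) lies 54 mm ahead of it; z points along the fingers, y is the line along which they close (so a half turn about z gives the same grasp; the last joint's range is limited). The gripper opens to 85 mm and grips with 20 to 120 N. Pads are 22 mm wide; open, the fingers measure 114 mm over their backs; the gripper's body (76 mm by 85 mm) begins 54 mm behind the grasp point. The pads swing forward as they close: fully open they stand 13 mm farther back than shut.
Start: joints at [-1.263, 0.26, -0.138, 1.173, 0, 1.571], TCP at [0.159, -0.5, 0.304] pointing down, gripper open.
Joint ranges: [-2.78, 2.78], [-0.83, 1.72], [-1.28, 1.37], [-1.9, 2.12], [-1.57, 1.48], [-3.14, 3.14]. Speed limits (rad/s): [2.57, 2.57, 3.14, 3.14, 3.14, 3.14].

## Interface

Orientations are given as [roll, pitch, yaw] about the fixed x, y, z axes, in that order (R = Rz(yaw) Ry(pitch) Rx(roll)).
In Python, from bench import manip gives the robot as it stands. The module is installed in compiled form; this text tells all that it offers.
- The arm moves only by the tool step_arm, never from a script. Its argument "steps" is a list that holds one entry, the list of rows, each a list of 7 numbers: the turn, a rotation vector about the tool's x, y, z in degrees, then the shift along the tool's x, y, z in m, then the gripper's target within -1 to 1 (fully open at 1, half-way at 0, shut at -1). A call has 1 to 12 rows; each row is the pose to reach, as a shift and turn from the pose commanded when the call began, along the tool's axes at that moment; what a row does not reach only later rows make up. A row lasts 1/12 s, in which the tool goes at most 41.7 mm and 7.16 degrees, less where a joint would pass 70% of its speed; a pose out of reach is approached as far as the arm can. A call with a gripper value outside its range is refused whole. The fingers move at their own pace and stop on an object; "grip_force" is the grip in N (left out, the last holds). Time passes only in rows, so rows that repeat a pose let the fingers close. It gives the time, the measured TCP pose, the force, the opening and the grip force at its end, in the units of the state.
- manip.sense(): the state, without advancing time (a new reading comes with each control period).
- manip.capture(name): name is "scene" or "top" or "wrist"; returns (picture, depth): 420x560x3 uint8, blue, green, red; 420x560 float32, m along the optical axis (not along the pixel's ray), 0 where there is no reading.
- manip.get_calibration(name): a dict with "K" (3x3 intrinsics, pixels), "origin" and "orientation" of the camera in the world. Camera axes: x right, y down, z forward; pixel columns grow to the right and rows downward; lengths in m; the calibration is good to about 2 mm. The wrist camera is an equidistant fisheye: a pixel r from the principal point sees the ray r / f radians off the axis. A picture is of the moment at which its call begins: read the wrist's pose just before it. get_calibration takes no time and is no camera call; for the wrist camera it gives the pose at the moment of the call.
- manip.sign_off(): hands the job in; it is judged then, once.
The state is a dict: "t": time; "qpos": joint angles; "dq": joint speeds; "joint_torque": joint torques, N m; "eef_pos": TCP position; "tool_rot": TCP orientation; "wrist_force": force on the tool from outside, world axes, zero at the start; "ft_torque": the same for the moment, N m; "width": finger opening in m; "grasp_force": force on a finger pad.
Only numpy, scipy, OpenCV 4.12 (cv2) and the standard library are available. Lean on these libraries where they do the work, as an engineer would, in place of code of your own. Each camera call takes 0.05 s, during which the arm holds its last target. There are 200 camera calls.

## Working session

There is one attempt and no reset: what is moved stays moved. The work goes in short steps, Python scripts to look and compute and a tool call to move; the robot and the scene stay as the last step left them, time stands still between calls to the robot, and variables do not carry over. Pictures are saved under pics/ and viewed, at most 10 in all, crops included, and the job is handed in when it is done.

Besides the shell and the picture viewer there is one more tool, called as name(argument=value, ...) on one line, values as JSON. step_arm: Moves the arm, as the interface text tells. Its arguments: {"type":"object","properties":{"steps":{"type":"array","items":{"type":"array","items":{"type":"array","items":{"type":"number"}}}},"grip_force":{"type":"number"}},"required":["steps"]}

```bash
mkdir -p pics; ls
python3 - <<'E'
from bench import manip
import cv2,numpy as np
s=manip.sense();print({k:np.round(v,3).tolist() for k,v in s.items()})
for n in("scene","top"):
    p,d=manip.capture(n);cv2.imwrite(f"pics/{n}0.png",p);np.save(f"{n}0.npy",d)
    c=manip.get_calibration(n);print(n,c)
print(manip.get_calibration("wrist"))
E
```

```text
pics
{'t': 0.0, 'qpos': [-1.263, 0.261, -0.139, 1.173, 0.0, 1.571], 'dq': [-0.001, 0.001, 0.001, 0.0, 0.001, 0.002], 'joint_torque': [-0.001, -40.568, 25.392, 0.019, -0.0, 0.0], 'eef_pos': [0.159, -0.5, 0.303], 'tool_rot': [-3.14, -0.0, 0.308], 'wrist_force': [0.773, -0.317, -0.385], 'ft_torque': [-0.055, -0.049, 0.064], 'grasp_force': 0.0, 'width': 0.085}
scene {'K': array([[464.27595302,   0.        , 276.02002839],
       [  0.        , 464.27595302, 209.94922398],
       [  0.        ,   0.        ,   1.        ]]), 'origin': array([0.8611111 , 0.64005518, 1.16259897]), 'orientation': array([-2.5989371 , -0.00941966,  2.65201403])}
top {'K': array([[383.26074032,   0.        , 273.24136456],
       [  0.        , 383.26074032, 212.06818027],
       [  0.        ,   0.        ,   1.        ]]), 'origin': array([0.30671494, 0.0536071 , 1.21601939]), 'orientation': array([-2.957587  , -0.0252018 , -1.54454857])}
{'K': array([[325.1922621 ,   0.        , 278.82423314],
       [  0.        , 325.1922621 , 212.66709159],
       [  0.        ,   0.        ,   1.        ]]), 'origin': array([ 0.22872356, -0.47867566,  0.37269172]), 'orientation': array([ 2.85166289e+00,  4.27274477e-04, -1.26388822e+00])}
```

View pics/scene0.png

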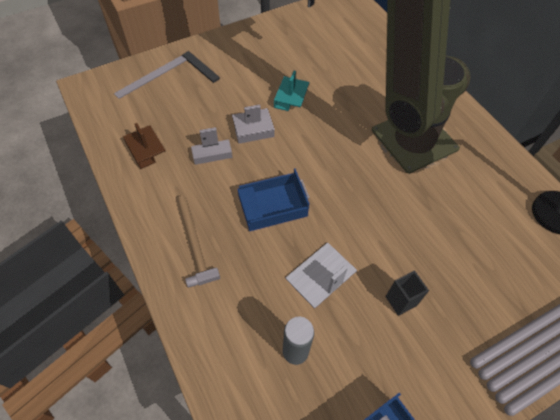

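View pics/top0.png

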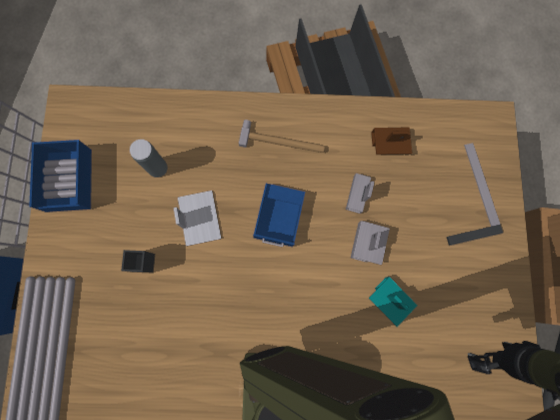

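The scene shows the tray at top-picture pixel (279,215). The sole is at (200,218) with its tab to the left, the foot at (359,193) and the grey cover at (371,243). The brown (392,141) and turquoise (392,300) parts are decoys. Next I fit box models to the point clouds.

```bash
cat > h.py <<'E'
import numpy as np,cv2
from scipy.spatial.transform import Rotation as R
from scipy.optimize import least_squares
from bench import manip
B={ # boxes lo,hi in mm, z above underside
'sole':[(-80,-56,0,80,56,8),(-25,46,0,25,56,105)],
'foot':[(-59,-25,0,59,25,30),(-25,-25,0,25,-15,97)],
'cover':[(-59,-46,30,59,46,38),(-59,-6,0,59,46,30),(-25,-5,30,25,5,105)],
'tray':[(-88,-63.5,0,88,63.5,5),(83,-63.5,0,88,63.5,38),(43,-63.5,33,88,63.5,38),(-88,-63.5,0,88,-58.5,50),(-88,58.5,0,88,63.5,50),(-88,-63.5,0,-83,63.5,71)]}
B={k:np.array(v)/1000 for k,v in B.items()}
def sdf(P,bs):
    o=[]
    for b in bs:
        c=(b[:3]+b[3:])/2;h=(b[3:]-b[:3])/2;q=abs(P-c)-h
        o.append(np.linalg.norm(np.maximum(q,0),axis=1)+np.minimum(q.max(1),0))
    return np.min(o,0)
def cloud(name,p=None,d=None,cal=None):
    if d is None:
        cal=manip.get_calibration(name);p,d=manip.capture(name)
    if cal is None: cal=manip.get_calibration(name)
    K=cal['K'];v,u=np.nonzero(d>0);z=d[v,u]
    a=(u-K[0,2])/K[0,0];b=(v-K[1,2])/K[1,1]
    if name=='wrist':
        r=np.hypot(a,b)+1e-9;ok=r<1.2;s=np.tan(np.minimum(r,1.2))/r;a=a*s;b=b*s
        u,v,z,a,b=u[ok],v[ok],z[ok],a[ok],b[ok]
    P=np.c_[a*z,b*z,z]@R.from_euler('xyz',cal['orientation']).as_matrix().T+cal['origin']
    return P,p[v,u],np.c_[u,v]
def fit(P,k,g,zmin=.004,rad=.13,zmax=.12,full=False):
    """g=[x,y,yaw] of underside origin; full adds z,roll,pitch"""
    g=np.array(g,float)
    def loc(x,Q):
        rr=R.from_euler('xyz',[x[4],x[5],x[2]] if full else [0,0,x[2]])
        return rr.inv().apply(Q-[x[0],x[1],x[3]])
    x=np.r_[g,0][:4] if len(g)<4 else g
    if full and len(x)<6:x=np.r_[x,0,0]
    for tol in(.03,.015,.008,.006):
        L=loc(x,P)
        m=(np.hypot(L[:,0],L[:,1])<rad)&(P[:,2]>zmin)&(P[:,2]<zmax)&(abs(sdf(L,B[k]))<tol)
        Q=P[m]
        x=least_squares(lambda x:sdf(loc(x,Q),B[k]),x,loss='soft_l1',f_scale=.002,x_scale=.01).x
    return x,len(Q),np.sqrt(np.mean(sdf(loc(x,Q),B[k])**2))
E
python3 - <<'E'
from h import *
C={}
for n in('top','scene'):
    C[n]=cloud(n,cv2.imread(f'pics/{n}0.png'),np.load(f'{n}0.npy'))
P,c,uv=C['top']
for k,px in dict(tray=(279,215),sole=(200,218),foot=(356,193),cover=(371,243),can=(142,150),offcut=(133,261),hammer=(285,140)).items():
    i=np.argmin(abs(uv-px).sum(1));print(k,P[i].round(3))
    if k in B:
        best=None
        for n in('top','scene'):
            for Q,t in((C[n][0],n),):
                r=min((fit(Q,k,[P[i,0],P[i,1],y]) for y in(-.5,-.25,0,.25,.5)),key=lambda r:r[2]-r[1]*1e-6);print(' ',t,r[0].round(4),r[1],r[2].round(4))
E
```

```text
tray [0.524 0.01  0.005]
  top [ 0.5172  0.0116 -0.1938  0.0013] 1891 0.0017
  scene [ 0.5232  0.008  -0.1953  0.0055] 2707 0.0014
sole [0.505 0.261 0.011]
  top [0.5062 0.2648 0.2241 0.0009] 1834 0.002
  scene [0.5089 0.2621 0.2364 0.0009] 2304 0.0019
foot [ 0.599 -0.234  0.028]
  top [ 6.012e-01 -2.435e-01 -2.469e-01 -3.000e-04] 690 0.002
  scene [ 0.6009 -0.2458 -0.2442  0.0014] 940 0.0021
cover [ 0.436 -0.27   0.059]
  top [ 4.406e-01 -2.772e-01 -2.359e-01  1.000e-04] 1208 0.0018
  scene [ 0.4423 -0.28   -0.2282  0.0019] 1157 0.0021
can [0.667 0.406 0.179]
offcut [0.363 0.451 0.035]
hammer [ 0.77  -0.003  0.027]
```

```bash
cat >> h.py <<'E'
def rel(*targets,ref=None):
    """targets (x,y,z,[rpy] or yaw for tool-down) world TCP -> rows from current pose: turn deg, shift m (tool axes)"""
    s=manip.sense();p0=s['eef_pos'];R0=R.from_euler('xyz',s['tool_rot'])
    if ref is not None:p0,R0=ref
    print('t %.2f'%s['t'],'pos',np.round(p0,4),'rpy',np.round(s['tool_rot'],3),'w %.4f'%s['width'],'gf %.1f'%s['grasp_force'],'F',np.round(s['wrist_force'],1),'q',np.round(s['qpos'],2))
    for t in targets:
        Rt=t[3] if isinstance(t[3],R) else R.from_euler('xyz',[np.pi,0,t[3]])
        d=R0.inv().apply(np.array(t[:3])-p0)
        tv=np.degrees((R0.inv()*Rt).as_rotvec())
        print(np.round(tv,1).tolist(),np.round(d,4).tolist(),'rows>=%.1f'%max(np.linalg.norm(d)/.0417,np.linalg.norm(tv)/7.16))
E
python3 -c "
from h import *
rel((.44,-.27,.32,-.23))"
```

```text
t 0.10 pos [ 0.1589 -0.4999  0.3031] rpy [-3.14   0.     0.308] w 0.0853 gf 0.0 F [ 0.3 -0.8  0.1] q [-1.26  0.26 -0.14  1.17 -0.    1.57]
[-0.1, 0.0, 30.8] [0.3375, -0.1339, -0.0166] rows>=8.7
```

step_arm(steps=[[[0,0,31,0.3375,-0.134,-0.0165,1],[0,0,31,0.3375,-0.134,-0.0165,1],[0,0,31,0.3375,-0.134,-0.0165,1],[0,0,31,0.3375,-0.134,-0.0165,1],[0,0,31,0.3375,-0.134,-0.0165,1],[0,0,31,0.3375,-0.134,-0.0165,1],[0,0,31,0.3375,-0.134,-0.0165,1],[0,0,31,0.3375,-0.134,-0.0165,1],[0,0,31,0.3375,-0.134,-0.0165,1],[0,0,31,0.3375,-0.134,-0.0165,1],[0,0,31,0.3375,-0.134,-0.0165,1]]])

```text
t: 1.02
eef_pos: [0.4418, -0.2686, 0.32]
tool_rot: [-3.141, 0.0, -0.228]
wrist_force: [-0.5, -0.7, 0.3]
width: 0.0854
grasp_force: 0.0
```

```bash
python3 -c "
from h import *
P,c,uv=cloud('wrist');np.save('w1.npy',P)
for k,g in dict(cover=(.441,-.278,-.23),foot=(.601,-.244,-.245),tray=(.52,.01,-.194)).items():
    r=fit(P,k,g);print(k,r[0].round(4),r[1],r[2].round(4))
rel((.42,.01,.35,-.19))"
```

```text
cover [ 0.4433 -0.2793 -0.2433 -0.0005] 8549 0.0007
foot [ 6.041e-01 -2.459e-01 -2.509e-01 -5.000e-04] 4688 0.0007
tray [ 5.290e-01  7.500e-03 -1.974e-01 -5.000e-04] 10714 0.0009
t 1.07 pos [ 0.4404 -0.2696  0.3199] rpy [ 3.141e+00  1.000e-03 -2.310e-01] w 0.0859 gf 0.0 F [-1.   0.1 -0.1] q [-0.55  0.24 -0.12  1.21 -0.    2.82]
[0.0, 0.1, -2.3] [-0.0838, -0.2675, -0.0301] rows>=6.8
```

```bash
python3 -c "
from h import *
rel((.56,.14,.36,-.23+1.4835))"
```

```text
t 1.07 pos [ 0.4404 -0.2696  0.3199] rpy [ 3.141e+00  1.000e-03 -2.310e-01] w 0.0859 gf 0.0 F [-1.   0.1 -0.1] q [-0.55  0.24 -0.12  1.21 -0.    2.82]
[-0.0, 0.1, -85.0] [0.0227, -0.4261, -0.0402] rows>=11.9
```

step_arm(steps=[[[0,0,-85,0.0225,-0.426,-0.04,1],[0,0,-85,0.0225,-0.426,-0.04,1],[0,0,-85,0.0225,-0.426,-0.04,1],[0,0,-85,0.0225,-0.426,-0.04,1],[0,0,-85,0.0225,-0.426,-0.04,1],[0,0,-85,0.0225,-0.426,-0.04,1],[0,0,-85,0.0225,-0.426,-0.04,1],[0,0,-85,0.0225,-0.426,-0.04,1],[0,0,-85,0.0225,-0.426,-0.04,1],[0,0,-85,0.0225,-0.426,-0.04,1],[0,0,-85,0.0225,-0.426,-0.04,1],[0,0,-85,0.0225,-0.426,-0.04,1]]])

```text
t: 2.07
eef_pos: [0.5613, 0.1402, 0.3599]
tool_rot: [-3.141, -0.0, 1.258]
wrist_force: [0.8, -0.7, -0.3]
width: 0.0855
grasp_force: 0.0
```

step_arm(steps=[[[0,0,-85,0,0,0,1],[0,0,-85,0,0,0,1],[0,0,-85,0,0,0,1],[0,0,-85,0,0,0,1],[0,0,-85,0,0,0,1],[0,0,-85,0,0,0,1],[0,0,-85,0,0,0,1],[0,0,-85,0,0,0,1],[0,0,-85,0,0,0,1],[0,0,-85,0,0,0,1],[0,0,-85,0,0,0,1],[0,0,-85,0,0,0,1]]])

```text
t: 3.07
eef_pos: [0.5602, 0.1363, 0.3601]
tool_rot: [-3.14, -0.001, 2.737]
wrist_force: [1.1, 0.1, -0.6]
width: 0.0855
grasp_force: 0.0
```

```bash
python3 -c "
from h import *
P,c,uv=cloud('wrist');np.save('w2.npy',P)
for k,g in dict(sole=(.508,.263,.23),tray=(.528,.0075,-.196)).items():
    r=fit(P,k,g);print(k,r[0].round(4),r[1],r[2].round(4))
    if k=='sole':
        x=r[0];tx,ty=x[0]-.051*np.sin(x[2]),x[1]+.051*np.cos(x[2])
rel((tx,ty,.24,x[2]+np.pi),(tx,ty,.142,x[2]+np.pi))"
```

```text
sole [ 0.5104  0.2626  0.2392 -0.0006] 11121 0.0008
tray [ 5.240e-01  8.500e-03 -1.945e-01 -1.000e-04] 12475 0.0008
t 3.12 pos [0.5603 0.1364 0.3601] rpy [-3.140e+00 -1.000e-03  2.739e+00] w 0.0855 gf 0.0 F [-0.2 -0.  -1.4] q [ 0.24  0.34  0.12  1.35 -0.    0.64]
[-0.1, -0.1, -36.7] [0.1257, 0.1376, 0.12] rows>=5.3
[-0.1, -0.1, -36.7] [0.1256, 0.1377, 0.218] rows>=6.9
```

```bash
python3 -c "
from h import *
rel((.5007,.3113,.24,.239+np.pi),(.5007,.3113,.14,.239+np.pi))"
```

```text
t 3.12 pos [0.5603 0.1364 0.3601] rpy [-3.140e+00 -1.000e-03  2.739e+00] w 0.0855 gf 0.0 F [-0.2 -0.  -1.4] q [ 0.24  0.34  0.12  1.35 -0.    0.64]
[-0.1, -0.1, -36.7] [0.1232, 0.1378, 0.12] rows>=5.3
[-0.1, -0.1, -36.7] [0.1231, 0.1379, 0.22] rows>=6.9
```

step_arm(steps=[[[0,0,-36.7,0.1232,0.1378,0.1,1],[0,0,-36.7,0.1232,0.1378,0.1,1],[0,0,-36.7,0.1232,0.1378,0.1,1],[0,0,-36.7,0.1232,0.1378,0.1,1],[0,0,-36.7,0.1232,0.1378,0.1,1],[0,0,-36.7,0.1232,0.1378,0.1,1],[0,0,-36.7,0.1232,0.1378,0.14,1],[0,0,-36.7,0.1232,0.1378,0.17,1],[0,0,-36.7,0.1232,0.1378,0.195,1],[0,0,-36.7,0.1232,0.1378,0.22,1],[0,0,-36.7,0.1232,0.1378,0.22,1]]])

```text
t: 4.03
eef_pos: [0.4995, 0.3105, 0.1355]
tool_rot: [-3.138, -0.009, -2.913]
wrist_force: [-0.6, -0.3, -1.2]
width: 0.0854
grasp_force: 0.0
```

step_arm(steps=[[[0,0,0,0,0,0,-1],[0,0,0,0,0,0,-1],[0,0,0,0,0,0,-1],[0,0,0,0,0,0,-1],[0,0,0,0,0,0,-1],[0,0,0,0,0,0,-1],[0,0,0,0,0,0,-1],[0,0,0,0,0,0,-1]]], grip_force=110)

```text
t: 4.7
eef_pos: [0.5026, 0.3147, 0.1416]
tool_rot: [3.141, 0.002, -2.909]
wrist_force: [0.3, -1.3, 5.4]
width: 0.0087
grasp_force: 107.9
```

```bash
python3 -c "
from h import *
rel()"
```

```text
t 4.70 pos [0.5026 0.3147 0.1416] rpy [ 3.141e+00  2.000e-03 -2.909e+00] w 0.0087 gf 107.9 F [ 0.3 -1.3  5.4] q [ 0.56  0.48 -0.24  0.84 -0.    0.33]
```

step_arm(steps=[[[0,0,0,0,0,-0.02,-1],[0,0,0,0,0,-0.05,-1],[0,0,0,0,0,-0.08,-1],[0,0,0,0,0,-0.11,-1],[0,0,0,0,0,-0.13,-1],[0,0,0,0,0,-0.13,-1],[0,0,0,0,0,-0.13,-1]]])

```text
t: 5.28
eef_pos: [0.5021, 0.3145, 0.2703]
tool_rot: [3.141, 0.001, -2.909]
wrist_force: [-0.9, 0.2, -3.7]
width: 0.0084
grasp_force: 107.8
```

```bash
cat >> h.py <<'E'
b3=np.array([.00253,-.00025,0]) # wrist camera bias in tool axes
def hand(k,gz,yoff):
    """pose of held part k: fit in wrist cloud, returns (pos,R) of underside origin in tool frame"""
    s=manip.sense();R0=R.from_euler('xyz',s['tool_rot']);p0=s['eef_pos'];P,c,uv=cloud('wrist')
    tz=p0[2]-gz;yaw=s['tool_rot'][2]+np.pi
    o=p0+R.from_euler('z',yaw).apply([0,-yoff,0])
    r=fit(P,k,[o[0],o[1],yaw,tz,0,0],zmin=tz-.03,zmax=tz+.13,full=True)
    x=r[0];print('held',x.round(4),r[1],r[2].round(4))
    Ro=R.from_euler('xyz',[x[4],x[5],x[2]])
    T=(R0.inv().apply(x[:3]-p0)-b3,R0.inv()*Ro)
    print(' in tool',T[0].round(4),'tilt/yaw deg vs nominal',np.degrees((R.from_euler('xyz',[np.pi,0,np.pi]).inv()*T[1]).as_rotvec()).round(2))
    np.savez(k+'_hand.npz',p=T[0],q=T[1].as_quat());return T,P
E
python3 -c "
from h import *
rel()
T,P=hand('sole',.140,.051)"
```

```text
t 5.28 pos [0.5021 0.3145 0.2703] rpy [ 3.141e+00  1.000e-03 -2.909e+00] w 0.0084 gf 107.8 F [-0.9  0.2 -3.7] q [ 0.56  0.39 -0.03  1.14  0.    0.33]
held [5.099e-01 2.630e-01 2.427e-01 1.283e-01 1.300e-03 1.000e-04] 33546 0.0009
 in tool [ 0.0018 -0.0517  0.0276] tilt/yaw deg vs nominal [0.04 0.06 0.57]
```

```bash
sed -i 's/x\[:3\]-p0)-b3/x[[0,1,3]]-p0)-b3/' h.py
cat >> h.py <<'E'
TR=np.array([.5265,.0078,0]);TY=-.196
def tcp(k,x,y,z,th=0,tr=None):
    """TCP target for held part k with underside origin at tray (x,y,z) m, tilt th deg"""
    f=np.load(k+'_hand.npz');q=R.from_quat(f['q'])
    Rt=R.from_euler('z',TY);p=TR+Rt.apply([x,y,z]);Ro=Rt*R.from_euler('y',th,degrees=True)
    Rtool=Ro*q.inv();return (*(p-Rtool.apply(f['p'])),Rtool)
def sole(th,X,z0,y=1.5):
    a=np.radians(th);return tcp('sole',(X-80*np.cos(a))/1e3,y/1e3,(z0+80*np.sin(a))/1e3,th)
W=dict(A=(28,36,110),B=(28,36,25),C=(28,45,14),D=(28,62,10),E=(24,70,7),F=(20,74.5,6.5),G=(10,78.5,6),H=(0,80,4.5))
E
python3 -c "
from h import *
x=np.array([.5099,.2630,.2427,.1283,.0013,.0001])
s=manip.sense();R0=R.from_euler('xyz',s['tool_rot'])
Ro=R.from_euler('xyz',[x[4],x[5],x[2]])
p=R0.inv().apply(x[[0,1,3]]-s['eef_pos'])-b3;print(p)
np.savez('sole_hand.npz',p=p,q=(R0.inv()*Ro).as_quat())
rel(sole(*W['A']))"
```

```text
[ 0.000549   -0.05121517  0.14050277]
t 5.33 pos [0.5013 0.3139 0.2688] rpy [-3.141e+00 -2.000e-03 -2.909e+00] w 0.0090 gf 107.7 F [-1.2  0.  -4.4] q [ 0.56  0.39 -0.04  1.14  0.    0.33]
[-5.9, 27.6, 24.6] [-0.0054, -0.269, -0.002] rows>=6.5
```

step_arm(steps=[[[0,0,24.6,-0.005,-0.269,-0.002,-1],[0,0,24.6,-0.005,-0.269,-0.002,-1],[0,0,24.6,-0.005,-0.269,-0.002,-1],[0,0,24.6,-0.005,-0.269,-0.002,-1],[-5.9,27.6,24.6,-0.005,-0.269,-0.002,-1],[-5.9,27.6,24.6,-0.005,-0.269,-0.002,-1],[-5.9,27.6,24.6,-0.005,-0.269,-0.002,-1],[-5.9,27.6,24.6,-0.005,-0.269,-0.002,-1],[-5.9,27.6,24.6,-0.005,-0.269,-0.002,-1],[-5.9,27.6,24.6,-0.005,-0.269,-0.002,-1],[-5.9,27.6,24.6,-0.005,-0.269,-0.002,-1]]])

```text
t: 6.25
eef_pos: [0.5687, 0.0544, 0.2711]
tool_rot: [-3.137, -0.487, 2.936]
wrist_force: [-0.5, -0.0, -3.0]
width: 0.0088
grasp_force: 110.4
```

```bash
cat >> h.py <<'E'
def avg(n=6,cam='wrist'):
    """averaged pose (p,R) over n readings, and averaged cloud list"""
    ps=[];rs=[];Cs=[]
    for i in range(n):
        s=manip.sense();ps.append(s['eef_pos']);rs.append(R.from_euler('xyz',s['tool_rot']));Cs.append(cloud(cam)[0])
    return np.mean(ps,0),R.concatenate(rs).mean(),np.array(ps).std(0),Cs
E
python3 -c "
from h import *
p,r,sd,Cs=avg();print(sd)
ref=(p,r)
P=Cs[-1];r2=fit(P,'tray',[*TR[:2],TY]);x=r2[0];print('tray',x.round(4),r2[1:])
t=x[[0,1,3]]-r.apply(b3);print(' corrected',t)
for n in 'top','scene':
    Q=cloud(n)[0]
    f=np.load('sole_hand.npz');Ro=r*R.from_quat(f['q']);o=p+r.apply(f['p'])
    e=Ro.as_euler('xyz')
    a=fit(Q,'sole',[o[0],o[1],e[2],o[2],e[0],e[1]],zmin=.08,zmax=.3,full=True)
    b=fit(Q,'tray',[*TR[:2],TY])
    print(n,'expected',o.round(4),e.round(3),'sole',a[0].round(4),a[1:],'tray',b[0].round(4),b[1])
rel(*[sole(*W[k]) for k in 'BCDEFGH'],ref=ref)"; python3 -c "
from h import *
cv2.imwrite('pics/w3.png',manip.capture('wrist')[0])"
```

```text
[0.00022687 0.00017765 0.00126184]
tray [ 5.243e-01  8.200e-03 -1.932e-01 -2.000e-04] (462, np.float64(0.0006947188947257755))
 corrected [ 0.52652367  0.00798042 -0.00136329]
top expected [0.4932 0.0174 0.1497] [ 0.003  0.483 -0.193] sole [ 0.4932  0.0174 -0.1931  0.1497  0.0033  0.4829] (0, np.float64(nan)) tray [ 5.968e-01  1.522e-01 -1.192e-01  1.000e-04] 80
scene expected [0.4932 0.0174 0.1497] [ 0.003  0.483 -0.193] sole [ 0.4886  0.0167 -0.2041  0.1521 -0.0048  0.4828] (1757, np.float64(0.0017884946522415146)) tray [ 0.5275  0.0074 -0.1928  0.0051] 2018
t 6.65 pos [0.5682 0.0547 0.2735] rpy [-3.138 -0.486  2.936] w 0.0086 gf 110.4 F [-0.3 -0.7 -4.1] q [0.05 0.67 0.35 1.73 0.11 0.22]
[0.1, 0.3, 0.1] [-0.0415, -0.0009, 0.0772] rows>=2.1
[0.1, 0.3, 0.1] [-0.0546, -0.0008, 0.0828] rows>=2.4
[0.1, 0.3, 0.1] [-0.0715, -0.0007, 0.0784] rows>=2.5
[0.1, -3.7, 0.1] [-0.0703, -0.0007, 0.0831] rows>=2.6
[0.0, -7.7, 0.2] [-0.0654, -0.0007, 0.0879] rows>=2.6
[-0.0, -17.7, 0.2] [-0.0483, -0.0008, 0.1052] rows>=2.8
[-0.1, -27.7, 0.2] [-0.0331, -0.001, 0.128] rows>=3.9
  return _methods._mean(a, axis=axis, dtype=dtype,
  ret = ret.dtype.type(ret / rcount)
```

View pics/w3.png

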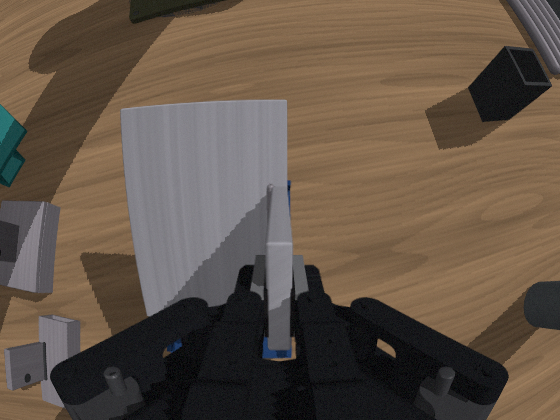

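step_arm(steps=[[[0,0.3,0.1,-0.015,-0.001,0.027,-1],[0,0.3,0.1,-0.03,-0.001,0.054,-1],[0,0.3,0.1,-0.0415,-0.001,0.077,-1],[0,0.3,0.1,-0.0415,-0.001,0.077,-1],[0,0.3,0.1,-0.0415,-0.001,0.077,-1]]])

```text
t: 7.12
eef_pos: [0.5681, 0.0522, 0.1845]
tool_rot: [-3.135, -0.498, 2.933]
wrist_force: [-0.6, 0.2, -3.3]
width: 0.0087
grasp_force: 110.6
```

```bash
cat > m.py <<'E'
from h import *
import sys
p,r,sd,Cs=avg();print(sd.round(5))
P=np.vstack(Cs[::3]);a=fit(P,'tray',[*TR[:2],TY]);x=a[0];print('tray corr',(x[[0,1,3]]-r.apply(b3)).round(4),x[2].round(4),a[1:])
f=np.load('sole_hand.npz');Ro=r*R.from_quat(f['q']);o=p+r.apply(f['p']);e=Ro.as_euler('xyz')
a=fit(Cs[-1],'sole',[o[0],o[1],e[2],o[2],e[0],e[1]],zmin=-.02,zmax=.3,full=True);x=a[0]
print('sole exp',o.round(4),e.round(4),'fit corr',(x[[0,1,3]]-r.apply(b3)).round(4),x[[4,5,2]].round(4),a[1:])
rel(*[sole(*W[k]) for k in sys.argv[1]],ref=(p,r))
E
python3 m.py BCDEFGH
```

```text
[7.3e-04 3.0e-05 8.9e-04]
tray corr [0.5375 0.0112 0.0487] -0.3747 (24765, np.float64(0.0029137874419890917))
sole exp [0.4933 0.0153 0.063 ] [ 0.0021  0.4907 -0.1972] fit corr [0.4909 0.0149 0.0635] [-0.0223  0.4884 -0.2484] (33868, np.float64(0.0009632283003608514))
t 7.42 pos [0.5694 0.0523 0.1863] rpy [-3.137 -0.491  2.933] w 0.0085 gf 110.6 F [-0.1 -0.5 -3.1] q [0.04 0.72 0.22 1.55 0.11 0.22]
[0.2, -0.1, -0.1] [0.0007, 0.001, 0.0008] rows>=0.0
[0.2, -0.1, -0.1] [-0.0124, 0.0011, 0.0062] rows>=0.3
[0.2, -0.1, -0.1] [-0.0293, 0.0013, 0.0017] rows>=0.7
[0.1, -4.1, -0.1] [-0.0282, 0.0013, 0.0064] rows>=0.7
[0.1, -8.1, -0.1] [-0.0233, 0.0012, 0.0113] rows>=1.1
[-0.0, -18.1, -0.0] [-0.0063, 0.001, 0.0288] rows>=2.5
[-0.1, -28.1, -0.0] [0.0087, 0.0008, 0.0516] rows>=3.9
```

Run:
```python
from h import *
p,r,sd,Cs=avg(2)
P=np.vstack(Cs)
f=np.load('sole_hand.npz');Ro=r*R.from_quat(f['q']);o=p+r.apply(f['p'])+r.apply(b3)
L=Ro.inv().apply(P-o)*1000
np.save('L.npy',L)
m=(abs(L[:,2]-8)<12)&(abs(L[:,0])<95)&(abs(L[:,1])<70)&(L[:,1]<40)
Q=L[m]
A=np.c_[Q[:,:2],np.ones(len(Q))]
w=abs(Q[:,2]-8)<4
c=np.linalg.lstsq(A[w],Q[w,2],rcond=None)[0];print('plate plane slope x,y,off',c.round(4),w.sum())
for x in range(-85,60,10):
    s=Q[(abs(Q[:,0]-x)<3)&(abs(Q[:,2]-A[m[m]][:, :2]@c[:2]-c[2])<4 if False else abs(Q[:,0]-x)<3)]
    if len(s)>20: print('x',x,'n',len(s),'ymin 1%',np.percentile(s[:,1],1).round(1),'z med',np.median(s[:,2]).round(1))
print('xmin by y',[(y,np.percentile(Q[abs(Q[:,1]-y)<3][:,0],1).round(1)) for y in range(-50,40,15)])
# tab faces for z 20..60
for x in(-22,-15,-8,0,8,15,22):
    s=L[(abs(L[:,0]-x)<3)&(L[:,2]>20)&(L[:,2]<60)&(abs(L[:,1]-51)<12)]
    if len(s)>10: print('tab x',x,len(s),'y pct',np.percentile(s[:,1],[3,50,97]).round(1))
```

```text
plate plane slope x,y,off [-5.0000e-04 -1.0000e-03  6.7222e+00] 51754
x -75 n 2608 ymin 1% -53.9 z med 6.8
x -65 n 2584 ymin 1% -53.7 z med 6.8
x -55 n 2559 ymin 1% -54.1 z med 6.8
x -45 n 2526 ymin 1% -54.2 z med 6.8
x -35 n 2496 ymin 1% -54.1 z med 6.8
x -25 n 2410 ymin 1% -54.4 z med 6.7
x -15 n 2346 ymin 1% -54.5 z med 6.7
x -5 n 2258 ymin 1% -54.2 z med 6.7
x 5 n 2188 ymin 1% -54.2 z med 6.7
x 15 n 2094 ymin 1% -54.2 z med 6.7
x 25 n 1893 ymin 1% -62.6 z med 6.7
x 35 n 1613 ymin 1% -63.0 z med 6.6
x 45 n 1506 ymin 1% -63.2 z med 6.7
x 55 n 1357 ymin 1% -63.3 z med 6.7
xmin by y [(-50, np.float64(-79.9)), (-35, np.float64(-79.9)), (-20, np.float64(-79.8)), (-5, np.float64(-79.5)), (10, np.float64(-79.4)), (25, np.float64(-79.4))]
tab x -22 33 y pct [45.8 55.5 55.8]
```

Run:
```python
from h import *
f=np.load('sole_hand.npz');np.savez('sole_hand.npz',p=f['p']+[0,0,.0011],q=f['q'])
p,r,sd,_=avg(3)
rel(*[sole(*W[k]) for k in 'BCDEFGH'],ref=(p,r))
```

```text
t 7.67 pos [0.5695 0.0522 0.1857] rpy [-3.136 -0.493  2.933] w 0.0089 gf 110.6 F [-0.1 -0.3 -4.2] q [0.04 0.72 0.21 1.55 0.11 0.22]
[0.2, -0.1, -0.1] [0.001, 0.001, -0.0008] rows>=0.0
[0.2, -0.1, -0.1] [-0.0121, 0.0011, 0.0047] rows>=0.3
[0.2, -0.1, -0.1] [-0.029, 0.0013, 0.0002] rows>=0.7
[0.1, -4.1, -0.1] [-0.0278, 0.0013, 0.0049] rows>=0.7
[0.1, -8.1, -0.1] [-0.0228, 0.0012, 0.0097] rows>=1.1
[-0.0, -18.1, -0.0] [-0.0057, 0.001, 0.0273] rows>=2.5
[-0.1, -28.1, -0.0] [0.0095, 0.0009, 0.0502] rows>=3.9
```

Move B→C→D first, check forces and pose.

step_arm(steps=[[[0.2,0,0,-0.006,0.001,0.002,-1],[0.2,0,0,-0.012,0.001,0.0047,-1],[0.2,0,0,-0.017,0.001,0.0035,-1],[0.2,0,0,-0.023,0.001,0.002,-1],[0.2,0,0,-0.029,0.001,0.0002,-1],[0.2,0,0,-0.029,0.001,0.0002,-1],[0.2,0,0,-0.029,0.001,0.0002,-1]]])

```text
t: 8.25
eef_pos: [0.5947, 0.0478, 0.1706]
tool_rot: [-3.133, -0.494, 2.933]
wrist_force: [-0.6, 0.1, -4.2]
width: 0.0087
grasp_force: 110.5
```

```bash
cat > n.py <<'E'
from h import *
import sys
p,r,sd,Cs=avg(4)
rel(*[sole(*W[k]) for k in sys.argv[1]],ref=(p,r))
f=np.load('sole_hand.npz');L=(r*R.from_quat(f['q'])).inv().apply(np.vstack(Cs)-p-r.apply(f['p']+b3))*1000
m=(abs(L[:,2]-8)<4)&(abs(L[:,0])<95)&(abs(L[:,1])<58)&(L[:,1]<40);Q=L[m]
w=np.linalg.lstsq(np.c_[Q[:,:2],np.ones(len(Q))],Q[:,2],rcond=None)[0]
print('plate in hand: slopes, z',w.round(4),'xmin',[np.percentile(Q[abs(Q[:,1]-y)<3][:,0],1).round(1) for y in(-50,-20,10,35)],'ymin',[np.percentile(Q[abs(Q[:,0]-x)<3][:,1],1).round(1) for x in(-70,-40,-10,10)])
E
python3 n.py DEFGH
```

```text
t 8.45 pos [0.5943 0.0479 0.1709] rpy [-3.133 -0.494  2.933] w 0.0087 gf 110.5 F [-0.1  1.2 -4.5] q [0.04 0.77 0.29 1.57 0.11 0.22]
[-0.1, -0.2, -0.1] [0.0002, 0.0004, -0.001] rows>=0.0
[-0.1, -4.2, -0.1] [0.0014, 0.0004, 0.0037] rows>=0.6
[-0.1, -8.2, -0.1] [0.0064, 0.0004, 0.0086] rows>=1.1
[-0.3, -18.2, -0.0] [0.0235, 0.0003, 0.0261] rows>=2.5
[-0.4, -28.2, -0.0] [0.0387, 0.0002, 0.0491] rows>=3.9
plate in hand: slopes, z [-1.1000e-03 -8.0000e-04  7.8091e+00] xmin [np.float64(-80.1), np.float64(-79.8), np.float64(-79.5), np.float64(-80.3)] ymin [np.float64(-53.9), np.float64(-53.9), np.float64(-54.5), np.float64(-54.2)]
```

step_arm(steps=[[[0,-2,0,0.0007,0.0004,0.0015,-1],[0,-4.2,0,0.0014,0.0004,0.0035,-1],[0,-6.2,0,0.004,0.0004,0.006,-1],[0,-8.2,0,0.0064,0.0004,0.0086,-1],[-0.1,-11.5,0,0.012,0.0004,0.0143,-1],[-0.2,-15,0,0.018,0.0003,0.0203,-1],[-0.3,-18.2,0,0.0235,0.0003,0.026,-1],[-0.3,-18.2,0,0.0235,0.0003,0.026,-1]]])

```text
t: 9.12
eef_pos: [0.5592, 0.0552, 0.16]
tool_rot: [-3.139, -0.175, 2.937]
wrist_force: [1.0, -0.4, -4.8]
width: 0.0087
grasp_force: 110.3
```

```bash
python3 n.py GH
```

```text
t 9.32 pos [0.5606 0.055  0.1601] rpy [-3.139 -0.178  2.935] w 0.0086 gf 110.4 F [-0.  -0.8 -4.2] q [ 0.08  0.53 -0.13  1.09  0.05  0.28]
[0.0, -0.0, 0.0] [-0.0016, 0.0, 0.0008] rows>=0.0
[-0.1, -10.0, 0.0] [0.02, -0.0002, 0.0179] rows>=1.4
plate in hand: slopes, z [-1.8000e-03 -7.0000e-04  7.6153e+00] xmin [np.float64(-83.6), np.float64(-83.6), np.float64(-83.6), np.float64(-83.7)] ymin [np.float64(-54.1), np.float64(-54.1), np.float64(-54.6), np.float64(-54.5)]
```

step_arm(steps=[[[0,-3,0,0.0055,0,0.006,-1],[0,-6.5,0,0.012,0,0.011,-1],[0,-10,0,0.02,0,0.0165,-1],[0,-10,0,0.02,0,0.018,-1],[0,-10,0,0.02,0,0.018,-1],[0,-10,0,0.02,0,0.018,-1]]])

```text
t: 9.82
eef_pos: [0.5403, 0.0596, 0.1466]
tool_rot: [-3.139, -0.002, 2.935]
wrist_force: [-4.1, -0.5, 8.2]
width: 0.0085
grasp_force: 112.1
```

```bash
python3 n.py H
```

```text
t 10.02 pos [0.5403 0.0596 0.1466] rpy [-3.139e+00 -3.000e-03  2.935e+00] w 0.0088 gf 112.3 F [-3.7  0.9  8.9] q [ 0.11  0.41 -0.36  0.81 -0.    0.32]
[-0.0, -0.0, -0.0] [0.0021, -0.0006, 0.0006] rows>=0.1
plate in hand: slopes, z [ 6.0000e-04 -1.6000e-03  7.5846e+00] xmin [np.float64(-81.1), np.float64(-80.5), np.float64(-80.1), np.float64(-80.3)] ymin [np.float64(-54.1), np.float64(-54.0), np.float64(-54.6), np.float64(-54.3)]
```

step_arm(steps=[[[0,0,0,0.001,-0.0003,0,1],[0,0,0,0.001,-0.0003,0,1],[0,0,0,0.001,-0.0003,0,1],[0,0,0,0.001,-0.0003,-0.03,1],[0,0,0,0.001,-0.0003,-0.07,1],[0,0,0,0.001,-0.0003,-0.11,1],[0,0,0,0.001,-0.0003,-0.15,1],[0,0,0,0.001,-0.0003,-0.18,1],[0,0,0,0.001,-0.0003,-0.18,1]]])

```text
t: 10.77
eef_pos: [0.5421, 0.0601, 0.3322]
tool_rot: [3.141, 0.01, 2.935]
wrist_force: [1.5, 0.0, 0.6]
width: 0.0852
grasp_force: 0.0
```

Run:
```python
from h import *
p,r,sd,Cs=avg(3);P=np.vstack(Cs)
a=fit(P,'tray',[*TR[:2],TY]);x=a[0];print('tray corr',(x[[0,1,3]]-r.apply(b3)).round(4),x[2].round(4),a[1:])
# sole relative to tray measured
B['sole2']=B['sole']
g=[x[0],x[1],x[2],x[3]+.005,0,0]
m=P[:,2]>-1
b=fit(P,'sole',g,full=True,zmin=-.01);s=b[0]
print('sole in tray',R.from_euler('z',-x[2]).apply(s[[0,1,3]]-x[[0,1,3]]).round(4),(s[2]-x[2]).round(4),s[4:].round(3),b[1:])
Y=np.pi-.251
rel((.5966,-.265,.23,Y),(.5966,-.265,.132,Y),ref=(p,r))
```

```text
tray corr [0.525  0.0084 0.007 ] -0.1965 (49204, np.float64(0.0015538551873492746))
sole in tray [ 0.0054 -0.0003  0.01  ] -0.0118 [-0.    -0.193] (35219, np.float64(0.0028955313273457887))
t 10.92 pos [0.5411 0.06   0.3292] rpy [-3.139e+00 -2.000e-03  2.935e+00] w 0.0855 gf 0.0 F [-0.1  0.5 -0.4] q [ 0.11  0.28 -0.05  1.24 -0.    0.32]
[-0.0, 0.3, 2.6] [-0.1204, -0.3067, 0.1] rows>=8.3
[-0.0, 0.3, 2.6] [-0.1198, -0.3066, 0.198] rows>=9.2
```

Run:
```python
from h import *
s=manip.sense();r=R.from_euler('xyz',s['tool_rot']);p,d=manip.capture('wrist')
cv2.imwrite('pics/w4.png',p)
P=cloud('wrist',p,d)[0]-r.apply(b3)
L=R.from_euler('z',-TY).apply(P-TR)*1000;np.save('L4.npy',L)
Q=L[(abs(L[:,0])<75)&(abs(L[:,1])<52)&(L[:,2]>3)&(L[:,2]<30)&(L[:,1]<42)]
for x in range(-70,75,20):
    for y in(-40,0,35):
        z=Q[(abs(Q[:,0]-x)<4)&(abs(Q[:,1]-y)<4)][:,2]
        print((x,y),len(z),np.median(z).round(1) if len(z) else '',end='; ')
```

```text
(-70, -40) 47 12.0; (-70, 0) 47 11.6; (-70, 35) 49 11.7; (-50, -40) 42 11.7; (-50, 0) 42 11.9; (-50, 35) 46 11.8; (-30, -40) 38 11.9; (-30, 0) 44 11.8; (-30, 35) 48 11.7; (-10, -40) 43 11.9; (-10, 0) 48 11.7; (-10, 35) 42 11.5; (10, -40) 42 12.0; (10, 0) 38 11.6; (10, 35) 42 11.3; (30, -40) 39 11.9; (30, 0) 41 11.5; (30, 35) 44 11.5; (50, -40) 10 11.7; (50, 0) 12 11.3; (50, 35) 14 11.6; (70, -40) 0 ; (70, 0) 0 ; (70, 35) 0 ;
```

View pics/w4.png

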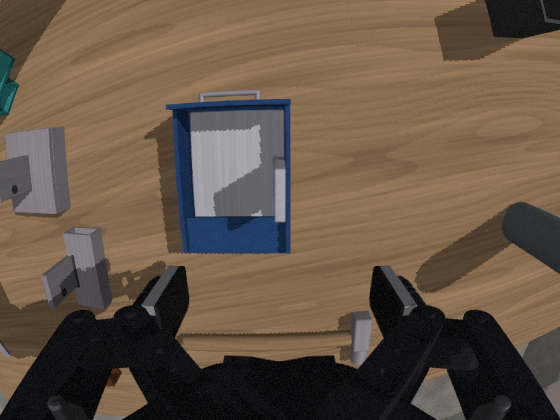

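The sole lies flat under the lip with its tab (280,190) upright by the +y wall. Next, the foot (90,270).

step_arm(steps=[[[0,0,2.6,-0.12,-0.3067,0.08,1],[0,0,2.6,-0.12,-0.3067,0.08,1],[0,0,2.6,-0.12,-0.3067,0.08,1],[0,0,2.6,-0.12,-0.3067,0.08,1],[0,0,2.6,-0.12,-0.3067,0.08,1],[0,0,2.6,-0.12,-0.3067,0.08,1],[0,0,2.6,-0.12,-0.3067,0.08,1],[0,0,2.6,-0.12,-0.3067,0.08,1],[0,0,2.6,-0.12,-0.3067,0.08,1],[0,0,2.6,-0.12,-0.3067,0.08,1]]])

```text
t: 11.8
eef_pos: [0.592, -0.2673, 0.2418]
tool_rot: [-3.139, -0.008, 2.886]
wrist_force: [0.7, 1.0, 0.0]
width: 0.0851
grasp_force: 0.0
```

Run:
```python
from h import *
p,r,sd,Cs=avg(3);P=np.vstack(Cs)-r.apply(b3)
a=fit(P,'foot',[.6016,-.2456,-.251]);x=a[0];print('foot',x.round(4),a[1:])
Y=np.pi+x[2];t=x[:2]+.02*np.array([np.sin(x[2]),-np.cos(x[2])])
rel((*t,.132,Y),ref=(p,r))
a=fit(P,'cover',[.4408,-.279,-.243]);print('cover',a[0].round(4),a[1:])
```

```text
foot [ 6.066e-01 -2.460e-01 -2.585e-01 -4.000e-04] (20878, np.float64(0.0006641854172296331))
t 11.95 pos [ 0.5922 -0.2658  0.2429] rpy [-3.14  -0.004  2.891] w 0.0854 gf 0.0 F [-0.2  1.5  0.1] q [-0.42  0.5   0.08  1.16 -0.   -0.17]
[-0.1, -0.4, 0.3] [-0.0096, 0.003, 0.1108] rows>=2.7
cover [ 0.4455 -0.2797 -0.2379 -0.0005] (35157, np.float64(0.0007033873099130541))
```

step_arm(steps=[[[0,-0.4,0.3,-0.007,0.003,0.02,1],[0,-0.4,0.3,-0.007,0.003,0.05,1],[0,-0.4,0.3,-0.007,0.003,0.08,1],[0,-0.4,0.3,-0.007,0.003,0.11,1],[0,-0.4,0.3,-0.007,0.003,0.11,1],[0,-0.4,0.3,-0.007,0.003,0.11,-1],[0,-0.4,0.3,-0.007,0.003,0.11,-1],[0,-0.4,0.3,-0.007,0.003,0.11,-1],[0,-0.4,0.3,-0.007,0.003,0.11,-1],[0,-0.4,0.3,-0.007,0.003,0.11,-1],[0,-0.4,0.3,-0.007,0.003,0.11,-1],[0,-0.4,0.3,-0.007,0.003,0.11,-1]]])

```text
t: 12.95
eef_pos: [0.6013, -0.2647, 0.1372]
tool_rot: [-3.138, 0.008, 2.885]
wrist_force: [-0.8, -1.4, 5.9]
width: 0.0084
grasp_force: 107.9
```

step_arm(steps=[[[0,0,0,0,0,-0.02,-1],[0,0,0,0,0,-0.05,-1],[0,0,0,0,0,-0.08,-1],[0,0,0,0,0,-0.11,-1],[0,0,0,0,0,-0.13,-1],[0,0,0,0,0,-0.13,-1],[0,0,0,0,0,-0.13,-1],[0,0,0,0,0,-0.13,-1]]])

```text
t: 13.62
eef_pos: [0.5991, -0.2633, 0.2634]
tool_rot: [-3.139, 0.002, 2.885]
wrist_force: [0.0, -0.9, -4.7]
width: 0.0082
grasp_force: 107.9
```

```bash
sed -i 's/^b3=.*/b3=np.zeros(3)/; s/^TR=.*/TR=np.array([.5243,.0083,0]);TY=-.1945/' h.py
cat >> h.py <<'E'
def hold(k,gz,yoff):
    p,r,sd,Cs=avg(4);print('sd',sd.round(4));e=r.as_euler('xyz');yaw=e[2]+np.pi
    o=p+R.from_euler('z',yaw).apply([0,-yoff,-gz])
    X=[]
    for C in Cs:
        a=fit(C,k,[o[0],o[1],yaw,o[2],0,0],zmin=o[2]-.02,zmax=o[2]+.055,full=True);X.append(a[0])
    x=np.mean(X,0);print(k,x.round(4),np.std(X,0).round(4),a[1:])
    Ro=R.from_euler('xyz',[x[4],x[5],x[2]]);T=r.inv().apply(x[[0,1,3]]-p);q=r.inv()*Ro
    print('in tool',T.round(4),np.degrees((R.from_euler('xyz',[np.pi,0,np.pi]).inv()*q).as_rotvec()).round(2))
    np.savez(k+'_hand.npz',p=T,q=q.as_quat());return p,r
E
python3 - <<'E'
from h import *
p,r=hold('foot',.132,-.02)
rel(tcp('foot',-.020,-.032,.10),tcp('foot',-.020,-.032,.03),tcp('foot',-.020,-.032,.0125),ref=(p,r))
E
```

```text
sd [0.0001 0.0001 0.0002]
foot [ 6.0140e-01 -2.4330e-01  6.0309e+00  1.2540e-01 -3.8000e-03  5.3000e-03] [0.0002 0.0001 0.001  0.0002 0.0005 0.0007] (11229, np.float64(0.0006175555847582987))
in tool [0.0028 0.0202 0.1376] [-0.08  0.34  0.26]
t 13.82 pos [ 0.599  -0.2632  0.263 ] rpy [-3.139e+00  1.000e-03  2.885e+00] w 0.0087 gf 107.9 F [ 0.8 -0.1 -4.4] q [-0.41  0.5   0.13  1.2  -0.   -0.16]
[-0.2, -0.3, -3.3] [0.156, 0.1903, 0.0249] rows>=5.9
[-0.2, -0.3, -3.3] [0.156, 0.1904, 0.0949] rows>=6.3
[-0.2, -0.3, -3.3] [0.156, 0.1905, 0.1124] rows>=6.5
```

step_arm(steps=[[[-0.2,-0.3,-3.3,0.156,0.1903,0.01,-1],[-0.2,-0.3,-3.3,0.156,0.1903,0.01,-1],[-0.2,-0.3,-3.3,0.156,0.1903,0.01,-1],[-0.2,-0.3,-3.3,0.156,0.1903,0.01,-1],[-0.2,-0.3,-3.3,0.156,0.1903,0.01,-1],[-0.2,-0.3,-3.3,0.156,0.1903,0.01,-1],[-0.2,-0.3,-3.3,0.156,0.1903,0.01,-1],[-0.2,-0.3,-3.3,0.156,0.1903,0.01,-1],[-0.2,-0.3,-3.3,0.156,0.1903,0.01,-1]]])

```text
t: 14.57
eef_pos: [0.4977, -0.0399, 0.2541]
tool_rot: [-3.141, 0.011, 2.943]
wrist_force: [0.1, -0.7, -3.5]
width: 0.0085
grasp_force: 109.4
```

```bash
cat > o.py <<'E'
from h import *
import sys
k,gz,yo=sys.argv[1],float(sys.argv[2]),float(sys.argv[3]);pts=eval(sys.argv[4])
p,r=hold(k,gz,yo)
P=np.vstack([cloud('wrist')[0] for i in range(2)])
B['tray+']=np.vstack([B['tray'][1:], np.array([[-80,-54,5,80,58,13],[-25,48,5,25,58,110]])/1e3])
a=fit(P,'tray+',[*TR[:2],TY],zmax=.09);x=a[0];print('tray',x.round(4),a[1:])
L=R.from_euler('z',-TY).apply(P-TR)*1000
for z0,z1,n in((40,54,'side walls'),(60,75,'-x wall')):
    m=(L[:,2]>z0)&(L[:,2]<z1)&(abs(L[:,0])<95)&(abs(L[:,1])<75)
    print(n,[(c,np.percentile(L[m&(abs(L[:,1]-c)<6),1],[2,98]).round(1)) for c in(-61,61) if (m&(abs(L[:,1]-c)<6)).sum()>20],'x',np.percentile(L[m,0],[2,98]).round(1))
m=(L[:,2]>70)&(L[:,2]<115)&(abs(L[:,1]-53)<10)&(abs(L[:,0])<35)
if m.sum()>20:print('sole tab x,y,z',np.percentile(L[m],[2,98],axis=0).round(1).tolist())
rel(*[tcp(k,*q) for q in pts],ref=(p,r))
E
python3 o.py foot .1376 -.02 "[(-.02,-.032,.1),(-.02,-.032,.03),(-.02,-.032,.0125)]"
```

```text
sd [0.0003 0.0004 0.0001]
foot [ 5.0090e-01 -2.0600e-02  6.0871e+00  1.1660e-01 -1.8000e-03 -5.4000e-03] [0.0003 0.0004 0.0008 0.0001 0.0006 0.0004] (11160, np.float64(0.0006128812477467553))
in tool [0.0028 0.0201 0.1375] [-0.08  0.32  0.19]
tray [ 5.227e-01  8.100e-03 -2.057e-01 -4.000e-04] (21680, np.float64(0.0011986918699034444))
side walls [(-61, array([-63.5, -58.9])), (61, array([58. , 63.6]))] x [-94.7  78.4]
-x wall [(-61, array([-62.3, -55.3])), (61, array([55.1, 64.1]))] x [-87.9  20.8]
sole tab x,y,z [[-23.7, 46.5, 71.1], [24.2, 56.3, 110.5]]
t 14.87 pos [ 0.4981 -0.0406  0.2542] rpy [-3.142  0.011  2.941] w 0.0080 gf 109.4 F [ 0.2  0.  -3.9] q [-0.08  0.24 -0.3   1.02 -0.    0.12]
[-0.1, 0.3, -0.1] [0.002, 0.0007, 0.0166] rows>=0.4
[-0.1, 0.3, -0.1] [0.0028, 0.0007, 0.0866] rows>=2.1
[-0.1, 0.3, -0.1] [0.003, 0.0007, 0.1041] rows>=2.5
```

step_arm(steps=[[[0,0.3,0,0.002,0.0003,0.02,-1],[0,0.3,0,0.0025,0.0003,0.04,-1],[0,0.3,0,0.0028,0.0003,0.06,-1],[0,0.3,0,0.0028,0.0003,0.08,-1],[0,0.3,0,0.003,0.0003,0.09,-1],[0,0.3,0,0.003,0.0003,0.097,-1],[0,0.3,0,0.003,0.0003,0.1035,-1],[0,0.3,0,0.003,0.0003,0.1035,-1],[0,0.3,0,0.003,0.0003,0.1035,-1]]])

```text
t: 15.62
eef_pos: [0.4958, -0.0395, 0.1507]
tool_rot: [-3.142, 0.005, 2.942]
wrist_force: [-0.2, -0.1, -4.8]
width: 0.0084
grasp_force: 117.2
```

```bash
python3 o.py foot .1376 -.02 "[(-.02,-.033,.0125)]"
```

```text
sd [0.0002 0.     0.0003]
foot [ 4.8940e-01 -2.4000e-03  6.5775e+00  1.4900e-02 -2.5600e-02  3.1500e-02] [0.0002 0.0002 0.0036 0.0002 0.0034 0.0019] (15239, np.float64(0.0019706769534177646))
in tool [0.0147 0.0352 0.1361] [-1.79  1.72 28.3 ]
tray [ 5.256e-01  7.800e-03 -2.027e-01 -4.000e-04] (52441, np.float64(0.0011250947873666767))
side walls [(-61, array([-63.2, -55.1])), (61, array([57.9, 63.8]))] x [-93.2  24.6]
-x wall [(-61, array([-62.9, -55.1])), (61, array([55.1, 63.8]))] x [-87.8  21. ]
sole tab x,y,z [[-24.0, 46.6, 71.4], [22.5, 56.2, 110.1]]
t 15.92 pos [ 0.4961 -0.0396  0.1511] rpy [-3.141  0.006  2.943] w 0.0084 gf 117.2 F [ 0.1  0.1 -3.7] q [-0.08  0.33 -0.47  0.76 -0.    0.12]
[-1.7, -1.4, 28.0] [0.0102, -0.0216, 0.0035] rows>=3.9
```

Run:
```python
from h import *
q=R.from_euler('xyz',[np.pi,0,np.pi])*R.from_rotvec(np.radians([-.08,.32,.19]))
np.savez('foot_hand.npz',p=[.0028,.0201,.1375],q=q.as_quat())
p,r,_,Cs=avg(3)
o=p+r.apply([.0028,.0201,.1375]);print('foot in tray',R.from_euler('z',-TY).apply(o-TR)*1000)
L=R.from_euler('z',-TY).apply(np.vstack(Cs)-TR)*1000
m=(L[:,2]>36)&(L[:,2]<50)&(abs(L[:,0]+20)<62)&(L[:,1]>-58)&(L[:,1]<0)
m=(L[:,2]>36)&(L[:,2]<48)&(abs(L[:,0]+55)<20)&(L[:,1]>-57)&(L[:,1]<5)
print('tube top',np.median(L[m,2]),np.percentile(L[m,1],[1,99]),'xmin',np.percentile(L[m,0],1))
rel(tcp('foot',-.02,-.0328,.0125),ref=(p,r))
```

```text
foot in tray [-20.30870531 -32.23698155  13.68183367]
tube top 45.74763191679781 [-56.3089671   -8.44107654] xmin -74.58114191267057
t 16.07 pos [ 0.4961 -0.0395  0.1512] rpy [-3.142  0.006  2.943] w 0.0084 gf 117.2 F [ 1.  -0.7 -4.5] q [-0.08  0.33 -0.47  0.76 -0.    0.12]
[-0.1, 0.0, -0.1] [-0.0004, -0.0008, 0.0012] rows>=0.0
```

step_arm(steps=[[[0,0,0,0,-0.0005,0.001,-1],[0,0,0,0,-0.001,0.002,-1],[0,0,0,0,-0.001,0.003,-1],[0,0,0,0,-0.001,0.003,-1]]])

```text
t: 16.4
eef_pos: [0.4958, -0.0398, 0.1484]
tool_rot: [3.14, 0.006, 2.943]
wrist_force: [-2.1, 1.7, 3.4]
width: 0.0087
grasp_force: 118.5
```

Run:
```python
from h import *
p,r,_,Cs=avg(3)
o=p+r.apply([.0028,.0201,.1375]);print('foot in tray',R.from_euler('z',-TY).apply(o-TR)*1000)
rel(ref=(p,r))
```

```text
foot in tray [-20.60834665 -32.41978724  10.94538842]
t 16.55 pos [ 0.4958 -0.0398  0.1484] rpy [3.14  0.006 2.943] w 0.0084 gf 118.8 F [-2.6  4.1  5.7] q [-0.08  0.33 -0.48  0.76  0.    0.12]
```

step_arm(steps=[[[0,0,0,0,0,-0.001,1],[0,0,0,0,0,-0.001,1],[0,0,0,0,0,-0.001,1],[0,0,0,0,0,-0.001,1],[0,0,0,0,0,-0.03,1],[0,0,0,0,0,-0.07,1],[0,0,0,0,0,-0.11,1],[0,0,0,0,0,-0.15,1],[0,0,0,0,0,-0.16,1],[0,0,0,0,0,-0.16,1]]])

```text
t: 17.38
eef_pos: [0.497, -0.0406, 0.3118]
tool_rot: [3.141, 0.014, 2.942]
wrist_force: [1.6, -1.1, -0.3]
width: 0.0851
grasp_force: 0.0
```

Run:
```python
from h import *
p,r,_,Cs=avg(2)
im=manip.capture('wrist')[0];cv2.imwrite('pics/w5.png',im)
P=np.vstack(Cs);L=R.from_euler('z',-TY).apply(P-TR)*1000
def bx(n,x,y,z):
    m=np.all([(L[:,i]>a)&(L[:,i]<b) for i,(a,b) in enumerate((x,y,z))],0)
    print(n,m.sum(),np.percentile(L[m],[2,50,98],axis=0).round(1).tolist())
bx('tube top front',(-72,-48),(-55,-12),(38,48));bx('tube top back',(8,32),(-55,-12),(38,48))
bx('tube all',(-90,50),(-56,0),(39,47))
bx('foot tab',(-60,20),(-65,-35),(60,115));bx('sole tab',(-40,40),(35,65),(60,115));bx('sole',(-78,35),(0,40),(5,20))
Y=np.pi-.24
rel((.443,-.2793,.24,Y),(.443,-.2793,.139,Y),ref=(p,r))
```

```text
tube top front 1902 [[-71.6, -54.0, 41.0], [-60.1, -33.4, 42.5], [-48.4, -12.8, 44.1]]
tube top back 1409 [[8.3, -52.1, 41.1], [20.5, -30.5, 42.6], [31.4, -12.8, 44.0]]
tube all 8688 [[-78.7, -54.0, 41.0], [-27.8, -29.5, 42.6], [35.6, -8.9, 44.4]]
foot tab 1405 [[-46.7, -57.7, 70.8], [-26.2, -53.2, 109.3], [1.4, -48.3, 110.8]]
sole tab 2745 [[-24.0, 46.5, 62.2], [-1.7, 47.7, 99.6], [24.4, 56.2, 110.5]]
sole 6336 [[-75.9, 0.8, 11.0], [-23.9, 19.8, 12.5], [32.4, 39.1, 14.0]]
t 17.53 pos [ 0.4964 -0.0406  0.3106] rpy [-3.141e+00  3.000e-03  2.942e+00] w 0.0854 gf 0.0 F [-0.3 -1.1  0. ] q [-0.08  0.21 -0.2   1.16 -0.    0.12]
[0.0, 0.7, 2.3] [0.0059, -0.2446, 0.0704] rows>=6.1
[0.0, 0.7, 2.3] [0.0071, -0.2446, 0.1714] rows>=7.2
```

View pics/w5.png

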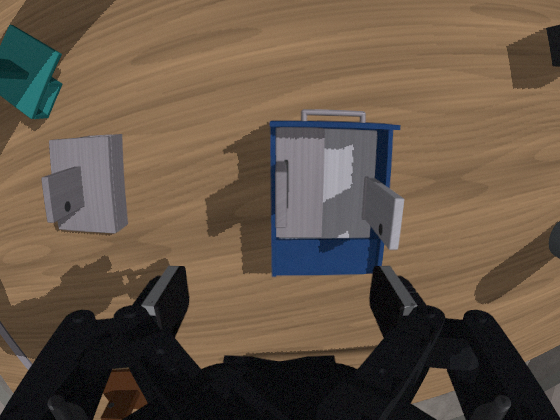

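step_arm(steps=[[[0,0.7,2.3,0.006,-0.2446,0.05,1],[0,0.7,2.3,0.006,-0.2446,0.05,1],[0,0.7,2.3,0.006,-0.2446,0.05,1],[0,0.7,2.3,0.006,-0.2446,0.05,1],[0,0.7,2.3,0.006,-0.2446,0.05,1],[0,0.7,2.3,0.006,-0.2446,0.05,1],[0,0.7,2.3,0.006,-0.2446,0.05,1],[0,0.7,2.3,0.006,-0.2446,0.05,1],[0,0.7,2.3,0.006,-0.2446,0.05,1]]])

```text
t: 18.28
eef_pos: [0.4398, -0.2782, 0.256]
tool_rot: [3.14, -0.011, 2.902]
wrist_force: [-0.2, 0.7, 0.0]
width: 0.0853
grasp_force: 0.0
```

Run:
```python
from h import *
p,r,sd,Cs=avg(3);P=np.vstack(Cs)
a=fit(P,'cover',[.443,-.2793,-.24]);x=a[0];print('cover',x.round(4),a[1:])
rel((x[0],x[1],.139,np.pi+x[2]),ref=(p,r))
```

```text
cover [ 4.433e-01 -2.797e-01 -2.458e-01 -4.000e-04] (36385, np.float64(0.0006756576151641974))
t 18.43 pos [ 0.4403 -0.2778  0.2565] rpy [ 3.141 -0.008  2.905] w 0.0856 gf 0.0 F [ 0.1  0.5 -1.1] q [-0.56  0.28 -0.23  1.06 -0.   -0.32]
[0.1, -0.6, 0.4] [-0.0045, -0.0013, 0.1175] rows>=2.8
```

step_arm(steps=[[[0,-0.6,0.4,-0.0045,-0.0013,0.03,1],[0,-0.6,0.4,-0.0045,-0.0013,0.06,1],[0,-0.6,0.4,-0.0045,-0.0013,0.09,1],[0,-0.6,0.4,-0.0045,-0.0013,0.1175,1],[0,-0.6,0.4,-0.0045,-0.0013,0.1175,1],[0,-0.6,0.4,-0.0045,-0.0013,0.1175,-1],[0,-0.6,0.4,-0.0045,-0.0013,0.1175,-1],[0,-0.6,0.4,-0.0045,-0.0013,0.1175,-1],[0,-0.6,0.4,-0.0045,-0.0013,0.1175,-1],[0,-0.6,0.4,-0.0045,-0.0013,0.1175,-1],[0,-0.6,0.4,-0.0045,-0.0013,0.1175,-1],[0,-0.6,0.4,-0.0045,-0.0013,0.1175,-1]]])

```text
t: 19.43
eef_pos: [0.4449, -0.2805, 0.1413]
tool_rot: [3.139, 0.006, 2.896]
wrist_force: [0.8, 3.9, 6.4]
width: 0.0085
grasp_force: 107.4
```

step_arm(steps=[[[0,0,0,0,0,-0.02,-1],[0,0,0,0,0,-0.05,-1],[0,0,0,0,0,-0.08,-1],[0,0,0,0,0,-0.11,-1],[0,0,0,0,0,-0.14,-1],[0,0,0,0,0,-0.15,-1],[0,0,0,0,0,-0.15,-1],[0,0,0,0,0,-0.15,-1]]])

```text
t: 20.1
eef_pos: [0.4432, -0.2807, 0.2891]
tool_rot: [3.141, 0.002, 2.895]
wrist_force: [0.1, 0.1, -5.9]
width: 0.0088
grasp_force: 107.9
```

Run:
```python
from h import *
p,r=hold('cover',.141,0)
rel(tcp('cover',-.020,-.0009,.14),ref=(p,r))
```

```text
sd [0.0004 0.0003 0.0006]
cover [ 4.406e-01 -2.797e-01  6.036e+00  1.463e-01  5.700e-03  4.500e-03] [0.0005 0.0005 0.0006 0.0006 0.0005 0.0015] (21361, np.float64(0.0006010499734000074))
in tool [ 2.100e-03 -1.000e-04  1.417e-01] [ 0.27  0.26 -0.05]
t 20.30 pos [ 0.4426 -0.2803  0.2881] rpy [ 3.140e+00 -1.000e-03  2.895e+00] w 0.0085 gf 107.8 F [-0.1  0.1 -4.6] q [-0.56  0.27 -0.17  1.13  0.   -0.32]
[0.3, -0.3, -3.0] [0.0096, 0.2987, 0.0066] rows>=7.2
```

step_arm(steps=[[[0.2,-0.3,-3,0.0096,0.2987,0.0,-1],[0.2,-0.3,-3,0.0096,0.2987,0.0,-1],[0.2,-0.3,-3,0.0096,0.2987,0.0,-1],[0.2,-0.3,-3,0.0096,0.2987,0.0,-1],[0.2,-0.3,-3,0.0096,0.2987,0.0,-1],[0.2,-0.3,-3,0.0096,0.2987,0.0,-1],[0.2,-0.3,-3,0.0096,0.2987,0.0,-1],[0.2,-0.3,-3,0.0096,0.2987,0.0,-1],[0.2,-0.3,-3,0.0096,0.2987,0.0,-1],[0.2,-0.3,-3,0.0096,0.2987,0.0,-1],[0.2,-0.3,-3,0.0096,0.2987,0.0,-1]]])

```text
t: 21.22
eef_pos: [0.5064, 0.0104, 0.2893]
tool_rot: [-3.137, 0.007, 2.947]
wrist_force: [-0.9, 0.4, -5.4]
width: 0.0085
grasp_force: 111.2
```

```bash
cat > c.py <<'E'
from h import *
import sys
p,r,_,Cs=avg(4)
P=np.vstack(Cs);L=R.from_euler('z',-TY).apply(P-TR)*1000
def bx(n,x,y,z):
    m=np.all([(L[:,i]>a)&(L[:,i]<b) for i,(a,b) in enumerate((x,y,z))],0)
    if m.sum()>30:print(n,m.sum(),np.percentile(L[m],[2,50,98],axis=0).round(1).tolist())
z=float(sys.argv[1])
bx('foot tab',(-60,20),(-65,-44),(75,113));bx('sole tab',(-40,40),(44,65),(75,113));bx('wall+',(-70,0),(57,70),(40,55));bx('wall-',(-70,0),(-70,-57),(40,55))
bx('flange',(-90,-25),(-60,60),(z+33,z+43));bx('flange +y',(-70,-45),(20,60),(z+33,z+43));bx('flange -y',(-70,-45),(-60,-20),(z+33,z+43))
f=np.load('cover_hand.npz');o=p+r.apply(f['p']);print('cover in tray',R.from_euler('z',-TY).apply(o-TR).round(4)*1000,np.degrees((R.from_euler('z',-TY)*r*R.from_quat(f['q'])).as_rotvec()).round(2))
rel(*[tcp('cover',-.020,float(sys.argv[2])/1e3,zz/1e3) for zz in map(float,sys.argv[3:])],ref=(p,r))
E
python3 c.py 146 -0.9 60 45 20 13
```

```text
flange 59243 [[-77.6, -46.5, 184.3], [-54.2, -2.5, 185.7], [-26.3, 41.1, 187.1]]
flange +y 7271 [[-69.5, 20.4, 184.3], [-57.9, 31.3, 185.7], [-45.5, 42.5, 187.0]]
flange -y 9049 [[-69.5, -47.8, 184.3], [-57.7, -33.9, 185.7], [-45.5, -20.5, 187.1]]
cover in tray [-18.8  -2.5 147.8] [ 0.01 -0.17 -0.11]
t 21.42 pos [0.5065 0.0101 0.2896] rpy [-3.138  0.008  2.946] w 0.0086 gf 111.2 F [-0.3 -0.  -5. ] q [ 0.02  0.23 -0.21  1.12 -0.01  0.22]
[0.0, 0.2, -0.1] [0.0014, 0.002, 0.0878] rows>=2.1
[0.0, 0.2, -0.1] [0.0015, 0.002, 0.1028] rows>=2.5
[0.0, 0.2, -0.1] [0.0017, 0.0022, 0.1278] rows>=3.1
[0.0, 0.2, -0.1] [0.0017, 0.0022, 0.1348] rows>=3.2
```

step_arm(steps=[[[0,0.2,0,0.0014,0.002,0.01,-1],[0,0.2,0,0.0014,0.002,0.02,-1],[0,0.2,0,0.0014,0.002,0.03,-1],[0,0.2,0,0.0014,0.002,0.03,-1]]])

```text
t: 21.75
eef_pos: [0.5045, 0.013, 0.2571]
tool_rot: [-3.137, -0.0, 2.947]
wrist_force: [-0.6, 0.6, -5.6]
width: 0.0087
grasp_force: 111.0
```

```bash
python3 c.py 116 -0.9 100 70 45 20 13
```

```text
flange 61311 [[-80.0, -43.8, 152.5], [-55.7, 0.4, 154.8], [-26.4, 43.8, 156.9]]
flange +y 8091 [[-69.5, 20.5, 152.6], [-57.8, 32.6, 154.9], [-45.5, 45.1, 156.9]]
flange -y 8055 [[-69.5, -45.1, 152.6], [-57.7, -32.6, 154.9], [-45.6, -20.5, 156.8]]
cover in tray [-21.5   0.3 116.8] [ 0.01  0.14 -0.02]
t 21.95 pos [0.5052 0.0131 0.2585] rpy [-3.138  0.005  2.948] w 0.0086 gf 111.0 F [ 0.8  0.2 -4. ] q [ 0.03  0.25 -0.27  1.05 -0.    0.22]
[0.0, -0.1, -0.0] [-0.0011, -0.0011, 0.0168] rows>=0.4
[0.0, -0.1, -0.0] [-0.001, -0.001, 0.0468] rows>=1.1
[0.0, -0.1, -0.0] [-0.001, -0.0009, 0.0718] rows>=1.7
[0.0, -0.1, -0.0] [-0.0009, -0.0008, 0.0968] rows>=2.3
[0.0, -0.1, -0.0] [-0.0009, -0.0007, 0.1038] rows>=2.5
```

step_arm(steps=[[[0,0,0,-0.001,-0.001,0.001,-1],[0,0,0,-0.001,-0.001,0.002,-1],[0,0,0,-0.001,-0.001,0.002,-1]]])

```text
t: 22.2
eef_pos: [0.5073, 0.0121, 0.2583]
tool_rot: [-3.138, 0.006, 2.948]
wrist_force: [0.1, -0.2, -4.5]
width: 0.0087
grasp_force: 111.1
```

```bash
python3 c.py 114 -0.9 100 70 45 20 13
```

```text
sole tab 36 [[-20.4, 57.0, 107.7], [-17.2, 57.4, 109.0], [-7.6, 57.8, 110.2]]
flange 59223 [[-77.6, -44.3, 153.1], [-54.2, -0.3, 154.5], [-26.3, 43.2, 155.8]]
flange +y 7966 [[-69.5, 20.5, 153.2], [-57.9, 32.3, 154.5], [-45.5, 44.5, 155.8]]
flange -y 8353 [[-69.5, -45.7, 153.1], [-57.7, -32.9, 154.5], [-45.5, -20.5, 155.8]]
cover in tray [-18.9  -0.2 116.5] [ 0.05 -0.06 -0.01]
t 22.40 pos [0.5072 0.0121 0.2583] rpy [-3.138  0.005  2.948] w 0.0087 gf 111.1 F [-0.1  0.2 -5. ] q [ 0.03  0.25 -0.27  1.04 -0.    0.22]
[0.1, 0.1, -0.0] [0.0011, -0.0005, 0.0165] rows>=0.4
[0.1, 0.1, -0.0] [0.0012, -0.0004, 0.0465] rows>=1.1
[0.1, 0.1, -0.0] [0.0014, -0.0003, 0.0715] rows>=1.7
[0.1, 0.1, -0.0] [0.0015, -0.0002, 0.0965] rows>=2.3
[0.1, 0.1, -0.0] [0.0016, -0.0001, 0.1035] rows>=2.5
```

step_arm(steps=[[[0,0,0,0.001,-0.0005,0.008,-1],[0,0,0,0.001,-0.0005,0.016,-1],[0,0,0,0.001,-0.0005,0.024,-1],[0,0,0,0.001,-0.0005,0.032,-1],[0,0,0,0.001,-0.0005,0.04,-1],[0,0,0,0.001,-0.0005,0.0465,-1],[0,0,0,0.001,-0.0005,0.0465,-1]]])

```text
t: 22.98
eef_pos: [0.5051, 0.0115, 0.2097]
tool_rot: [-3.137, 0.002, 2.948]
wrist_force: [-1.5, 0.3, -5.8]
width: 0.0085
grasp_force: 111.2
```

```bash
python3 c.py 68 -0.9 45 20 13
```

```text
foot tab 8633 [[-55.6, -57.2, 94.7], [-25.6, -49.8, 108.9], [13.1, -44.2, 110.6]]
sole tab 6177 [[-24.2, 44.3, 83.5], [-8.5, 50.3, 108.8], [17.2, 56.8, 110.5]]
wall+ 1646 [[-68.8, 58.9, 48.2], [-45.0, 61.5, 49.5], [-19.2, 63.8, 51.0]]
wall- 153 [[-69.1, -63.5, 48.3], [-55.9, -62.9, 49.7], [-42.3, -62.0, 51.1]]
flange 63422 [[-79.0, -52.5, 105.0], [-53.9, -4.2, 107.1], [-26.3, 42.3, 109.5]]
flange +y 7650 [[-69.5, 20.5, 105.1], [-57.9, 31.8, 107.1], [-45.5, 43.7, 108.9]]
flange -y 8974 [[-69.5, -52.4, 104.9], [-57.2, -33.9, 107.1], [-45.4, -20.5, 109.1]]
cover in tray [-20.5  -1.1  69. ] [ 0.03  0.05 -0.01]
t 23.18 pos [0.5057 0.0116 0.2108] rpy [-3.138  0.006  2.948] w 0.0085 gf 111.2 F [-0.3 -0.2 -5.2] q [ 0.03  0.28 -0.36  0.93 -0.    0.22]
[0.0, -0.1, -0.0] [-0.0003, 0.0003, 0.024] rows>=0.6
[0.0, -0.1, -0.0] [-0.0002, 0.0005, 0.049] rows>=1.2
[0.0, -0.1, -0.0] [-0.0001, 0.0005, 0.056] rows>=1.3
```

step_arm(steps=[[[0,0,0,0,0.0004,0.006,-1],[0,0,0,0,0.0004,0.012,-1],[0,0,0,0,0.0004,0.018,-1],[0,0,0,0,0.0004,0.024,-1],[0,0,0,0,0.0004,0.028,-1],[0,0,0,0,0.0004,0.032,-1],[0,0,0,0,0.0004,0.036,-1],[0,0,0,0,0.0004,0.036,-1]]])

```text
t: 23.85
eef_pos: [0.5059, 0.0118, 0.1747]
tool_rot: [-3.137, 0.004, 2.948]
wrist_force: [-0.2, 0.0, -5.3]
width: 0.0089
grasp_force: 111.2
```

```bash
python3 c.py 33 -0.9 20 13
```

```text
foot tab 13624 [[-46.9, -57.0, 76.7], [-28.2, -48.5, 106.5], [-1.4, -47.4, 110.6]]
sole tab 8138 [[-24.2, 47.1, 76.1], [-15.1, 48.8, 101.7], [12.0, 56.8, 110.4]]
wall+ 3535 [[-69.0, 58.5, 40.6], [-45.6, 60.1, 49.1], [-20.1, 63.8, 50.7]]
wall- 1971 [[-69.5, -63.0, 41.6], [-57.3, -59.3, 49.2], [-44.0, -57.2, 50.9]]
flange 68904 [[-87.1, -47.8, 69.6], [-57.8, -1.4, 71.4], [-26.5, 44.0, 73.0]]
flange +y 7777 [[-69.5, 20.5, 70.0], [-57.9, 32.0, 71.5], [-45.5, 44.0, 73.0]]
flange -y 8753 [[-69.5, -50.4, 69.7], [-57.3, -33.5, 71.5], [-45.5, -20.5, 73.1]]
cover in tray [-19.9  -0.7  33.5] [ 0.04 -0.   -0.01]
t 24.05 pos [0.5062 0.0118 0.1753] rpy [-3.138  0.006  2.948] w 0.0088 gf 111.2 F [-0.3 -0.1 -4.7] q [ 0.03  0.32 -0.41  0.84 -0.    0.22]
[0.0, 0.0, -0.0] [0.0002, -0.0, 0.0135] rows>=0.3
[0.0, 0.0, -0.0] [0.0002, 0.0, 0.0205] rows>=0.5
```

The leg is in the gap with no contact force. Lowering the rest of the way.

step_arm(steps=[[[0,0,0,0,0,0.005,-1],[0,0,0,0,0,0.01,-1],[0,0,0,0,0,0.015,-1],[0,0,0,0,0,0.018,-1],[0,0,0,0,0,0.02,-1],[0,0,0,0,0,0.0215,-1],[0,0,0,0,0,0.0215,-1]]])

```text
t: 24.63
eef_pos: [0.5062, 0.0117, 0.1544]
tool_rot: [-3.138, 0.005, 2.948]
wrist_force: [-2.2, 1.0, -0.8]
width: 0.0087
grasp_force: 111.6
```

```bash
python3 c.py 12 -0.9 13
```

```text
foot tab 15477 [[-46.8, -56.8, 76.3], [-32.1, -48.3, 103.8], [-7.4, -47.3, 110.5]]
sole tab 8177 [[-24.3, 47.2, 76.0], [-19.1, 49.1, 100.6], [12.5, 56.8, 110.3]]
wall+ 4412 [[-69.0, 58.5, 40.5], [-45.7, 60.0, 49.1], [-20.2, 63.8, 50.7]]
wall- 2427 [[-69.6, -63.0, 41.5], [-57.5, -59.1, 49.2], [-44.3, -57.2, 50.8]]
flange 64640 [[-79.1, -57.9, 48.1], [-55.0, -1.3, 50.5], [-26.4, 58.8, 52.0]]
flange +y 8489 [[-69.5, 20.5, 46.9], [-57.7, 33.1, 50.5], [-45.5, 59.4, 51.8]]
flange -y 9792 [[-69.5, -59.4, 46.8], [-57.3, -35.2, 50.5], [-45.5, -20.6, 52.0]]
cover in tray [-19.9  -0.8  12.6] [ 0.05 -0.01 -0.02]
t 24.83 pos [0.5062 0.0117 0.1544] rpy [-3.138  0.005  2.948] w 0.0085 gf 111.9 F [-3.   0.6  1.1] q [ 0.03  0.34 -0.44  0.78 -0.    0.22]
[0.0, 0.0, -0.0] [0.0001, 0.0, -0.0004] rows>=0.0
```

step_arm(steps=[[[0,0,0,0,0,0.001,-1],[0,0,0,0,0,0.001,-1],[0,0,0,0,0,0,-0.4],[0,0,0,0,0,0,-0.4],[0,0,0,0,0,0,-0.4],[0,0,0,0,0,0,-0.4],[0,0,0,0,0,-0.02,-0.4],[0,0,0,0,0,-0.05,-0.4],[0,0,0,0,0,-0.09,-0.4],[0,0,0,0,0,-0.13,-0.4],[0,0,0,0,0,-0.15,-0.4],[0,0,0,0,0,-0.15,-0.4]]])

```text
t: 25.83
eef_pos: [0.5089, 0.0125, 0.3097]
tool_rot: [-3.14, 0.016, 2.948]
wrist_force: [0.5, 0.5, -0.1]
width: 0.0256
grasp_force: 0.0
```

```bash
python3 c.py 12 -0.9 13 | head -7
python3 - <<'E'
from h import *
cv2.imwrite('pics/w6.png',manip.capture('wrist')[0])
P=cloud('wrist')[0];L=R.from_euler('z',-TY).apply(P-TR)*1000
def bx(n,x,y,z):
    m=np.all([(L[:,i]>a)&(L[:,i]<b) for i,(a,b) in enumerate((x,y,z))],0)
    if m.sum()>30:print(n,m.sum(),np.percentile(L[m],[2,50,98],axis=0).round(1).tolist())
for x in((-75,-50),(10,35)):
    for y in((-44,-20),(20,44)): bx('fl',x,y,(40,60))
bx('cover tab',(-60,20),(-15,15),(80,125))
E
```

```text
foot tab 4124 [[-46.6, -57.5, 77.1], [-23.8, -50.4, 108.9], [1.6, -47.6, 110.8]]
sole tab 3834 [[-24.2, 47.0, 77.1], [-2.3, 49.6, 108.7], [24.3, 56.5, 110.7]]
wall+ 1236 [[-68.8, 58.1, 41.1], [-45.0, 60.4, 49.3], [-19.8, 63.6, 50.9]]
wall- 705 [[-69.5, -63.2, 41.0], [-57.8, -59.6, 49.2], [-44.5, -57.2, 51.0]]
flange 19622 [[-78.6, -53.0, 48.5], [-53.9, -1.2, 50.5], [-26.2, 58.4, 52.2]]
flange +y 2564 [[-69.5, 20.4, 47.9], [-57.5, 33.1, 50.5], [-45.6, 59.4, 52.0]]
flange -y 2982 [[-69.5, -59.3, 47.7], [-57.4, -35.1, 50.5], [-45.5, -20.4, 52.2]]
fl 601 [[-74.8, -43.4, 49.0], [-62.9, -32.2, 50.5], [-50.8, -20.6, 52.0]]
fl 595 [[-74.2, 20.9, 49.1], [-62.9, 31.9, 50.5], [-50.1, 43.4, 52.1]]
fl 499 [[10.6, -43.5, 49.1], [21.8, -32.1, 50.7], [34.2, -20.7, 52.0]]
fl 502 [[10.5, 20.3, 49.1], [22.0, 31.7, 50.6], [34.2, 43.3, 51.9]]
cover tab 821 [[-45.5, -6.4, 86.6], [-24.7, -1.4, 117.3], [3.1, 3.4, 118.8]]
```

View pics/w6.png

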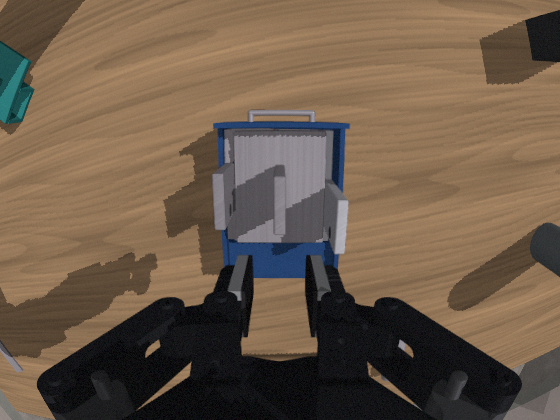

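The set is nested in the tray around (280,190). The flange is level at about 51 mm at all four corners, and all three tabs are upright. Handing in.

```bash
python3 -c "
from bench import manip
print(manip.sign_off())"
```

```text
the job is handed in; nothing more can be done
None
```

I packed the three brackets in the blue tray as one nested set and handed the job in at about 26 s. The last camera check showed them fully down, level and released; sign-off returned no verdict.

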